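# Unpin the flat lap's splash cover and hold it open for a disc change

## Task

I want to change the disc in the flat-lap grinder, but its clear splash cover has lost its stay and drops shut by itself. Pull the red-knobbed lock pin straight out of the hasp (a spring ball holds it, so it needs a firm pull) and put it in the steel parts dish; then raise the cover by its black handle until it stands 60 degrees open and keep holding it there for me: finish while still holding the handle. Leave the new disc, the flux pot, the glue bottle and the stone where they are.

Things in the scene. Friction and masses are not known exactly. Their poses are not given: they have to be found in the camera images.
- lap_machine: blue bench flat-lap grinder, fixed to the bench; housing 170 (x) x 180 (y) mm, top rim 85 mm above the bench; origin: centre of its underside, x axis points from its front (control panel, hasp, cover handle) to its back (hinge), y axis to its left, z up
- cover_angle (a joint): opening angle of the clear cover with grey metal frame, rad: 0 shut (cover level), 1.047 = 60 degrees open, stop at 1.40; it hinges along the back edge so that its front edge rises. Cover with handle weighs about 0.35 kg and falls shut from any angle when let go
- cover_hinge (a point): middle of the cover's hinge axis, 84 mm behind the machine's origin and 90 mm above the bench; the axis runs along the machine's y
- cover_handle (a point): black bar handle before the cover's front edge: cylinder 16 mm in diameter, 40 mm long along its y axis (parallel to the hinge), both flat ends free, this point in its middle; the bar is 30 mm in front of the cover's edge. Shut: 122 mm before and 30 mm left of the machine's origin, 93 mm high (206 mm before and 3 mm above the hinge axis). Turns with the cover
- lock_pin: loose lock pin, 0.05 kg, level: red knob 16 mm thick, 24 mm long, origin in its middle; y axis along its 14 mm collar and steel shaft (10 mm in diameter, 50 mm long). Starts seated through the hasp, blocking the cover: knob 108 mm before and 118 mm right of the machine's origin, 64 mm high. A straight pull of some 7 to 14 N along the machine's -y frees it; clear after 50 mm
- lock_pin_mid (a point): point on the lock pin's axis at mid-length, 32 mm from its origin
- lock_pin_tip (a point): tip of the lock pin's shaft, 76 mm from its origin
- hasp_mouth (a point): centre of the outer (right) mouth of the hasp's hole, on the hole's axis; the shaft enters here; axes as the machine's
- parts_dish: loose round stainless dish, 120 mm over the rim, 100 mm across its flat floor, 26 mm high, 3 mm thick; origin: centre of its underside
- new_lap: bystander: new grinding disc lying flat, 125 mm in diameter, 4 mm thick, copper face
- flux_pot: bystander: white pot with green lid, 53 mm in diameter, 48 mm high
- glue_bottle: bystander: small bottle with orange label, 27 mm in diameter, 59 mm high
- stone: bystander: green domed stone on a white base, 14 x 21 x 8 mm
- cover: the clear cover itself, 174 x 184 mm, 7 mm thick at its grey metal frame, with handle and tongue; origin in the middle of its hinge axis, its x axis from handle edge to hinge edge, y along the hinge
Mind the look-alikes: they are no part of the job. Of the things that look like the parts_dish, the larger one is meant.

How it is judged:
By the outcome, as a careful person would: the job done as asked, in the order asked, and still so for the second after the job is handed in, while the arm keeps its last pose, push and grip.
It also fails if it takes over 58 s, if anything falls off the work surface, if the arm or the gripper's body presses on something with over 40 N, if the wrist force passes 120 N, or if a joint passes its speed limit or range.

## Robot

A 6-joint arm with a two-finger parallel gripper is mounted at the origin on a cart in front of the work surface, level with it; the furniture and walls round the work are solid. World frame = base frame: x ahead of the robot, y to its left, z up, the work surface at z = 0. Lengths are in m, angles in degrees, forces in N, time in s.
With the tool pointing down it reaches from about 0.4 to 0.825 m from the base axis. Payload 7 kg.
Tool frame: the origin (TCP) lies between the finger pads, 19 mm behind the fingertips; this is the grasp point; z points along the fingers, y is the line along which they close (so a half turn about z gives the same grasp; the last joint's range is limited). The gripper opens to 88 mm and grips with 3 to 60 N. Pads are 19 mm wide; open, the fingers measure 130 mm over their backs; the gripper's body (78 mm by 193 mm) begins 47 mm behind the grasp point.
Start: joints at [16.507, 20.546, 0.682, 0, -70.136, -16.507], TCP at [0.675, -0, 0.245] pointing down, gripper open.
Joint ranges: [-176.03, 176.03], [-82.01, 121.73], [-58.28, 71.71], [-173.87, 95.51], [-174.79, -0.11], [-173.66, 173.66]. Speed limits (degrees/s): [136.94, 136.94, 172.46, 180, 180, 180].

## Interface

Orientations are given as [roll, pitch, yaw] about the fixed x, y, z axes, in that order (R = Rz(yaw) Ry(pitch) Rx(roll)).
In Python, from plant import ctrl gives the robot as it stands. The module is installed in compiled form; this text tells all that it offers.
- The arm moves only by the tool send_rows, never from a script. Its argument "plan" is a list that holds one entry, the list of rows, each a list of 6 numbers: the shift along the tool's x, y, z in a scale on which 1.0 is 30 cm, then the turn, a rotation vector about the tool's x, y, z in parts of the range, where 1.0 means 120 degrees. A call has 1 to 8 rows; each row is the pose to reach, as a shift and turn from the pose commanded when the call began, along the tool's axes at that moment; what a row does not reach only later rows make up. A row lasts 1/12 s, in which the tool goes at most 41.7 mm and 7.16 degrees, less where a joint would pass 70% of its speed; a pose out of reach is approached as far as the arm can. No shift or turn number may pass 1 either way. A call with a gripper value outside its range is refused whole. "fingers" is the opening, from 0 (shut) to 1 (fully open), set as the call begins (left out, the last holds). The fingers move at their own pace and stop on an object; the grip force is fixed at half the most. Time passes only in rows, so rows that repeat a pose let the fingers close. It gives the time, the measured TCP pose, the force, the opening and the grip force at its end, in the units of the state.
- ctrl.get_obs(): the state, without advancing time (a new reading comes with each control period).
- ctrl.snapshot(name): name is "scene" or "side" or "wrist"; returns a dict with "img" (480x640x3 uint8, red, green, blue), "K" (3x3 intrinsics, pixels), "k1" (the pictures are not rectified: a ray, as slopes to the right and down, at radius r is drawn at 1 + k1 r^2 times it, then the intrinsics apply), "pose" (4x4, takes a point from camera to world coordinates). Camera axes: x right, y down, z forward; pixel columns grow to the right and rows downward; lengths in m; the calibration is good to about 2 mm. A picture is of the moment at which its call begins. There is no depth.
- ctrl.close_job(): hands the job in; it is judged then, once.
The state is a dict: "clock": time; "joint_pos": joint angles; "qvel": joint speeds; "tau": joint torques, N m; "tool_pos": TCP position; "orientation": TCP orientation; "force": force on the tool from outside, world axes, zero at the start; "moment": the same for the moment, N m; "opening": finger opening in m; "gripper_force": force on a finger pad.
Only numpy, scipy, OpenCV 4.12 (cv2) and the standard library are available. Lean on these libraries where they do the work, as an engineer would, in place of code of your own. Each camera call takes 0.05 s, during which the arm holds its last target. There are 200 camera calls.

## Working session

There is one attempt and no reset: what is moved stays moved. The work goes in short steps, Python scripts to look and compute and a tool call to move; the robot and the scene stay as the last step left them, time stands still between calls to the robot, and variables do not carry over. Pictures are saved under pics/ and viewed, at most 10 in all, crops included, and the job is handed in when it is done.

Besides the shell and the picture viewer there is one more tool, called as name(argument=value, ...), one argument or row to a line, values as JSON. send_rows: Moves the arm, as the interface text tells. Its arguments: {"type":"object","properties":{"plan":{"type":"array","items":{"type":"array","items":{"type":"array","items":{"type":"number"}}}},"fingers":{"type":"number"}},"required":["plan"]}

```bash
mkdir -p pics
cat > h.py <<'E'
import numpy as np, cv2
from scipy.spatial.transform import Rotation as R
from plant import ctrl
def ray(s,u,v):
    K=s['K'];d=np.array([(u-K[0,2])/K[0,0],(v-K[1,2])/K[1,1]]);r=np.hypot(*d);x=r
    for _ in range(30): x=r/(1+s['k1']*x*x)
    d=d*(x/r if r>0 else 1)
    P=np.array(s['pose']);return P[:3,3],P[:3,:3]@np.array([d[0],d[1],1])
def onz(s,u,v,z):
    o,d=ray(s,u,v);return o+d*(z-o[2])/d[2]
def proj(s,p):
    P=np.array(s['pose']);c=P[:3,:3].T@(np.array(p)-P[:3,3]);a=c[:2]/c[2];a=a*(1+s['k1']*(a@a));return s['K'][:2,:2]@a+s['K'][:2,2]
def two(r1,r2):
    (a,d),(b,e)=r1,r2;t=np.linalg.lstsq(np.c_[d,-e],b-a,rcond=None)[0];p,q=a+d*t[0],b+e*t[1];return (p+q)/2,np.linalg.norm(p-q)
def snap(n,f=None):
    s=ctrl.snapshot(n)
    if f: cv2.imwrite('pics/'+f,s['img'][...,::-1])
    return s
E
python3 - <<'E'
from h import *
a=snap('scene','a.png');b=snap('side','b.png')
for s in(a,b):print(np.round(s['pose'],3).tolist(),s['K'][0,0],s['k1'])
print(ctrl.get_obs())
E
```

```text
[[-0.99, 0.097, -0.106, 0.699], [0.143, 0.691, -0.709, 0.867], [0.005, -0.717, -0.697, 1.017], [0.0, 0.0, 0.0, 1.0]] 613.3651721539131 0.060253411144535585
[[-0.946, -0.18, 0.269, 0.278], [-0.323, 0.504, -0.801, 0.659], [0.008, -0.845, -0.535, 0.578], [0.0, 0.0, 0.0, 1.0]] 481.5263125080374 -0.040699378985550844
{'clock': 0.1, 'joint_pos': array([ 1.65066978e+01,  2.05874824e+01,  6.39549384e-01, -1.77279103e-02,
       -7.01359330e+01, -1.65060893e+01]), 'qvel': array([ 0.00226731,  0.01307646,  0.20967957,  0.19100112, -0.04370138,
        0.04653028]), 'tau': array([-1.42273191e-03, -5.84165347e+01,  2.93752134e+01,  7.01551259e+00,
        1.01412315e-02, -6.66964229e-05]), 'tool_pos': array([ 6.74593946e-01, -2.58755218e-05,  2.44518675e-01]), 'orientation': array([ 1.79914855e+02, -7.85047348e-03, -9.00054216e+01]), 'force': array([ 0.677821  , -0.56270028,  0.15854776]), 'moment': array([-0.01096346,  0.03470334,  0.04060325]), 'gripper_force': 0.0, 'opening': 0.08761626996152139}
```

View pics/a.png

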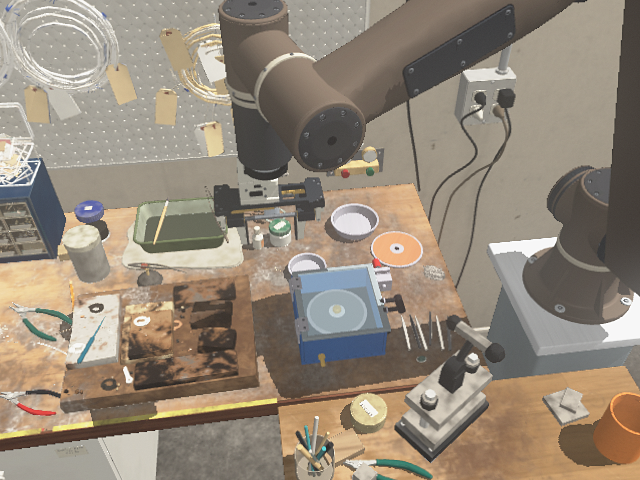

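View pics/b.png

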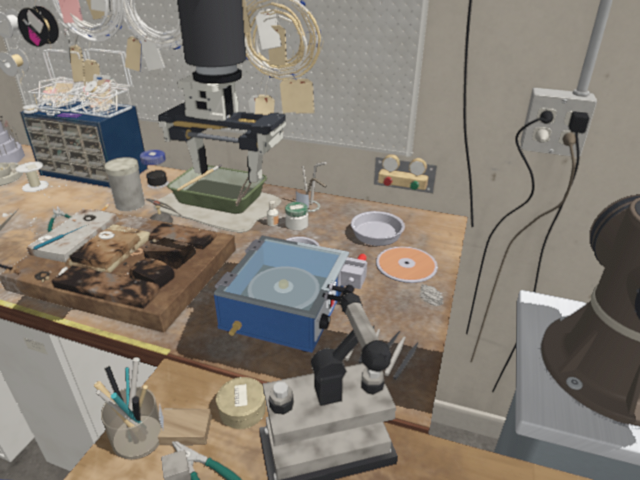

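The scene picture shows the machine at about (338,312), with the red knob near (377,264), black handle near (396,303), large dish (355,221), copper disc (397,249) and small dish (307,263). The side view shows the same items, with the knob partly hidden near (362,260).

Run:
```python
from h import *
s=cv2.imread('pics/a.png');t=cv2.imread('pics/b.png')
A=cv2.resize(s[195:375,270:450],None,fx=3.3,fy=3.3,interpolation=2)
cv2.imwrite('pics/c.png',A)
B=cv2.resize(t[205:355,205:445],None,fx=3.3,fy=3.3,interpolation=2)
cv2.imwrite('pics/d.png',B)
```

```text
(no output)
```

View pics/c.png

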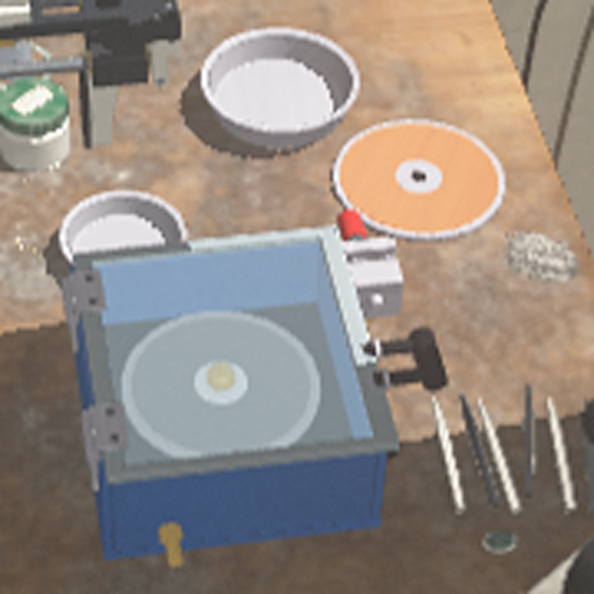

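View pics/d.png

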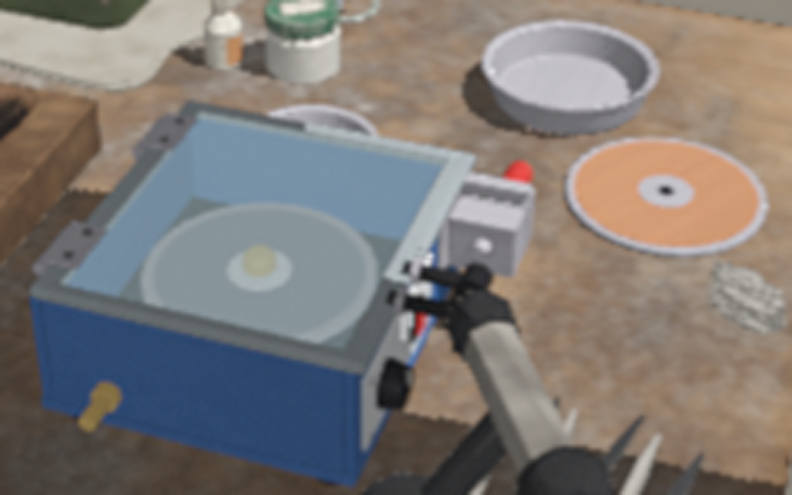

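The scene crop gives the cover corners (395,447), (106,474), (341,228) and (78,255), the handle at (429,359), the knob at (352,225) and the dish rim centre at (280,88). In the side crop the cover corners are (362,365), (35,292), (472,155) and (190,102).

Run:
```python
from h import *
a=snap('scene');b=snap('side')
ca=[(395,447),(106,474),(341,228),(78,255)];cb=[(362,365),(35,292),(472,155),(190,102)]
ca=[(270+x/3.3,195+y/3.3) for x,y in ca];cb=[(205+x/3.3,205+y/3.3) for x,y in cb]
Q=[];
for p,q in zip(ca,cb):
    X,e=two(ray(a,*p),ray(b,*q));print('tri',X.round(4),round(e,4),'scene',onz(a,*p,.092).round(4),'side',onz(b,*q,.092).round(4));Q.append((onz(a,*p,.092)+onz(b,*q,.092))[:2]/2)
M=np.array([(-.092,.092),(.082,.092),(-.092,-.092),(.082,-.092)]);Q=np.array(Q)
mc,qc=M.mean(0),Q.mean(0);H=(M-mc).T@(Q-qc);yaw=np.arctan2(H[0,1]-H[1,0],H[0,0]+H[1,1])
r=np.array([[np.cos(yaw),-np.sin(yaw)],[np.sin(yaw),np.cos(yaw)]]);t=qc-r@mc
print('machine',t,np.degrees(yaw),'resid',(Q-M@r.T-t).round(4).tolist())
np.savez('m.npz',t=t,r=r,yaw=yaw)
W=lambda x,y,z:np.r_[r@[x,y]+t,z]
for n,p in dict(handle=(-.122,.03,.093),knob=(-.108,-.118,.064),hasp=(-.108,-.09,.064)).items():print(n,W(*p).round(4),proj(a,W(*p)).round(1),proj(b,W(*p)).round(1))
# knob by red mask
for s,roi in((a,(368,255,388,275)),(b,(350,248,372,268))):
    x0,y0,x1,y1=roi;I=s['img'][y0:y1,x0:x1].astype(int);m=(I[...,0]>150)&(I[...,1]<90)&(I[...,2]<90)
    v,u=np.where(m);print('red',len(u),u.min()+x0,u.max()+x0,v.min()+y0,v.max()+y0,u.mean()+x0,v.mean()+y0)
u,v=270+280/3.3,195+88/3.3
print('dish scene rim',onz(a,u,v,.026),'side',onz(b,205+570/3.3,205+75/3.3,.026))
# copper/other
for n,s,p,z in(('lap',a,(270+419/3.3,195+177/3.3),.004),('pot',a,(280,227),.048),('glue',a,(259,230),.05),('small',a,(270+123/3.3,195+233/3.3),.02),):print(n,onz(s,*p,z))
```

```text
tri [0.4663 0.139  0.0852] 0.0041 scene [0.469  0.1468 0.092 ] side [0.4635 0.1434 0.092 ]
tri [0.6373 0.1358 0.0822] 0.0008 scene [0.6378 0.143  0.092 ] side [0.6301 0.1468 0.092 ]
tri [ 0.4643 -0.0348  0.0929] 0.0017 scene [ 0.4646 -0.0347  0.092 ] side [ 0.4645 -0.0374  0.092 ]
tri [ 0.6348 -0.0386  0.0887] 0.002 scene [ 0.6355 -0.034   0.092 ] side [ 0.6325 -0.0354  0.092 ]
machine [0.55467585 0.05480679] -0.05240900794390562 resid [[0.0035, -0.0018], [-0.0028, -0.0018], [0.0019, 0.0011], [-0.0026, 0.0026]]
handle [0.4327 0.0849 0.093 ] [400.8 304.1] [345.5 296.1]
knob [ 0.4466 -0.0631  0.064 ] [378.1 263.2] [360.6 258.9]
hasp [ 0.4466 -0.0351  0.064 ] [380.7 272.3] [356.6 267.2]
red 19 373 377 259 266 374.57894736842104 262.36842105263156
red 35 358 365 254 259 361.57142857142856 256.45714285714286
dish scene rim [ 0.46387723 -0.25022696  0.026     ] side [ 0.45470955 -0.24640743  0.026     ]
lap [ 0.37588378 -0.16410575  0.004     ]
pot [ 0.64885806 -0.23099221  0.048     ]
glue [ 0.69891927 -0.22489148  0.05      ]
small [ 0.59737643 -0.12108218  0.02      ]
```

The manual's scale: shifts go in shares of 30 cm and turns go in shares of 120 degrees. Converting my numbers, 22.8 cm is 0.76, 7 cm is 0.2333.

send_rows(
  plan=[
    [[0.2333,0.76,0,0,0,0],[0.2333,0.76,0,0,0,0],[0.2333,0.76,0,0,0,0],[0.2333,0.76,0,0,0,0],[0.2333,0.76,0,0,0,0],[0.2333,0.76,0,0,0,0],[0.2333,0.76,0,0,0,0],[0.2333,0.76,0,0,0,0]],
  ],
)

```text
clock: 0.87
tool_pos: [0.4458, -0.0704, 0.2462]
orientation: [-179.9, 0.0, -90.0]
force: [0.9, 0.1, -0.2]
opening: 0.0879
gripper_force: 0.0
```

Run:
```python
from h import *
w=snap('wrist','w.png');o=ctrl.get_obs();print(o['clock'],o['tool_pos'],o['orientation'],o['force'])
print(np.round(w['pose'],3).tolist(),w['K'][0,0],w['k1'])
for p in((.4466,-.0631,.064),(.4327,.0849,.093),(.459,-.248,.026)):print(proj(w,p))
```

```text
0.9167 [ 0.44698945 -0.07010777  0.24606529] [-1.79892394e+02  2.34570015e-02 -9.00023138e+01] [ 0.72303177  0.36996945 -0.08807448]
[[-1.0, -0.001, 0.003, 0.446], [-0.0, 0.958, 0.286, -0.147], [-0.004, 0.286, -0.958, 0.385], [0.0, 0.0, 0.0, 1.0]] 333.17229598573334 0.0092306866521531
[319.78567197 226.75683915]
[332.98878111 371.91967547]
[306.90889879  26.66298049]
```

View pics/w.png

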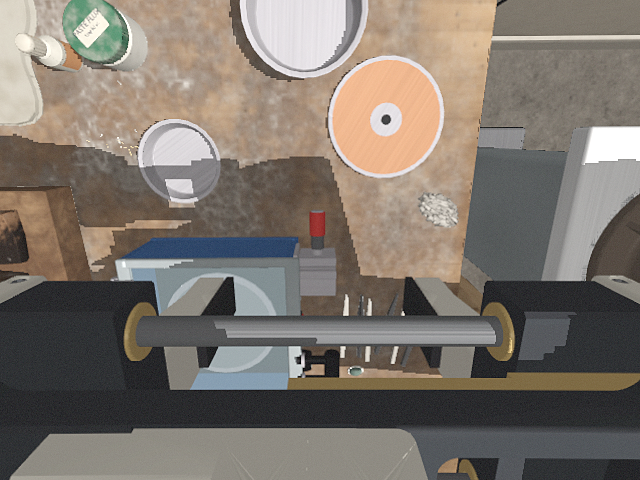

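The wrist view shows the knob at about (317,223), the collar and hasp just below it, and the handle at about (332,364). The large dish rim spans columns 232–368 and is cut off at the top.

Run:
```python
from h import *
w=snap('wrist')
I=w['img'].astype(int);m=(I[...,0]>110)&(I[...,1]<60)&(I[...,2]<60);m[:190]=0;m[260:]=0
v,u=np.where(m);print(len(u),u.min(),u.max(),v.min(),v.max())
for vv in (213,232):
    uu=u[v==vv];print(vv,uu.min(),uu.max(),onz(w,(uu.min()+uu.max())/2,vv,.066))
print('knob ends (top z .072)',onz(w,u.mean(),v.min()-.5,.068),onz(w,u.mean(),v.max()+.5,.070))
# dish rim outer at z .026: points on the rim
from scipy.optimize import least_squares
for pts in ([(241,33),(251,52),(270,68),(297,77),(322,75),(345,62),(360,40),(367,15)],):
    P=np.array([onz(w,*p,.026)[:2] for p in pts]);f=least_squares(lambda c:np.hypot(*(P-c[:2]).T)-c[2],[.46,-.25,.06]);print(f.x,f.fun.round(4))
    f=least_squares(lambda c:np.hypot(*(P-c[:2]).T)-.06,[.46,-.25]);print(f.x)
```

```text
342 311 325 212 235
213 311 325 [ 0.44946096 -0.07724833  0.066     ]
232 311 325 [ 0.44946309 -0.05798107  0.066     ]
knob ends (top z .072) [ 0.44941201 -0.07916945  0.068     ] [ 0.44940218 -0.05552093  0.07      ]
[ 0.46492618 -0.26568097  0.06223755] [-0.      0.0007 -0.0005 -0.0009  0.0001  0.0011  0.0002 -0.0007]
[ 0.46461102 -0.26278551]
```

In the tool's units: 17.4 cm is 0.58, -0.25 cm is -0.0083.

send_rows(
  plan=[
    [[-0.01,-0.0083,0.2667,0,0,0],[-0.01,-0.0083,0.2667,0,0,0],[-0.01,-0.0083,0.4,0,0,0],[-0.01,-0.0083,0.5,0,0,0],[-0.01,-0.0083,0.58,0,0,0],[-0.01,-0.0083,0.58,0,0,0],[-0.01,-0.0083,0.58,0,0,0]],
  ],
  fingers=1,
)

```text
clock: 1.55
tool_pos: [0.4495, -0.067, 0.0703]
orientation: [179.8, -0.1, -90.0]
force: [1.4, -0.0, 0.5]
opening: 0.0872
gripper_force: 0.0
```

send_rows(
  plan=[
    [[0,0,0,0,0,0],[0,0,0,0,0,0],[0,0,0,0,0,0],[0,0,0,0,0,0],[0,0,0,0,0,0],[0,0,0,0,0,0],[0,0,0,0,0,0],[0,0,0,0,0,0]],
  ],
  fingers=0,
)

```text
clock: 2.22
tool_pos: [0.4495, -0.067, 0.0716]
orientation: [-180.0, 0.0, -90.0]
force: [-0.2, 0.6, 0.5]
opening: 0.04
gripper_force: 0.0
```

send_rows(
  plan=[
    [[0,0,0,0,0,0],[0,0,0,0,0,0],[0,0,0,0,0,0],[0,0,0,0,0,0],[0,0,0,0,0,0],[0,0,0,0,0,0],[0,0,0,0,0,0],[0,0,0,0,0,0]],
  ],
)

```text
clock: 2.88
tool_pos: [0.449, -0.0671, 0.0712]
orientation: [180.0, -0.0, -90.0]
force: [-2.6, 0.0, 0.9]
opening: 0.0151
gripper_force: 30.0
```

In the tool's units: 4.1 cm is 0.1367, 3.4 cm is 0.1133.

send_rows(
  plan=[
    [[0.0067,0,0,0,0,0],[0.0167,0,0,0,0,0],[0.03,0,0,0,0,0],[0.0467,0,0,0,0,0],[0.0667,0,0,0,0,0],[0.09,0,0,0,0,0],[0.1133,0,0,0,0,0],[0.1367,0,0,0,0,0]],
  ],
)

```text
clock: 3.55
tool_pos: [0.4496, -0.1088, 0.0714]
orientation: [-180.0, -0.0, -90.0]
force: [-0.2, 0.4, -1.4]
opening: 0.0148
gripper_force: 30.0
```

Continue straight out, then up.

In the tool's units: -8 cm is -0.2667, 1.4 cm is 0.0467.

send_rows(
  plan=[
    [[0.0233,0,0,0,0,0],[0.0467,0,0,0,0,0],[0.07,0,0,0,0,0],[0.1,0,0,0,0,0],[0.1167,0,0,0,0,0],[0.1167,0,-0.0667,0,0,0],[0.1167,0,-0.1667,0,0,0],[0.1167,0,-0.2667,0,0,0]],
  ],
)

```text
clock: 4.22
tool_pos: [0.4486, -0.1436, 0.1517]
orientation: [179.8, -0.0, -90.0]
force: [1.5, -0.0, -1.0]
opening: 0.0149
gripper_force: 29.9
```

Run:
```python
from h import *
w=snap('wrist','w2.png');o=ctrl.get_obs();print(o['clock'],o['tool_pos'],o['opening'],o['gripper_force'])
snap('side','s2.png')
cv2.imwrite('pics/w2b.png',np.hstack([cv2.imread('pics/w2.png'),cv2.imread('pics/s2.png')])[:, :][::1,::1][:480] if 0 else cv2.resize(np.vstack([cv2.imread('pics/w2.png')[:400],cv2.imread('pics/s2.png')[200:400]]),None,fx=1,fy=1))
```

```text
4.2667 [ 0.45220592 -0.14390725  0.15801286] 0.014149596134375084 29.94994282722473
```

View pics/w2b.png

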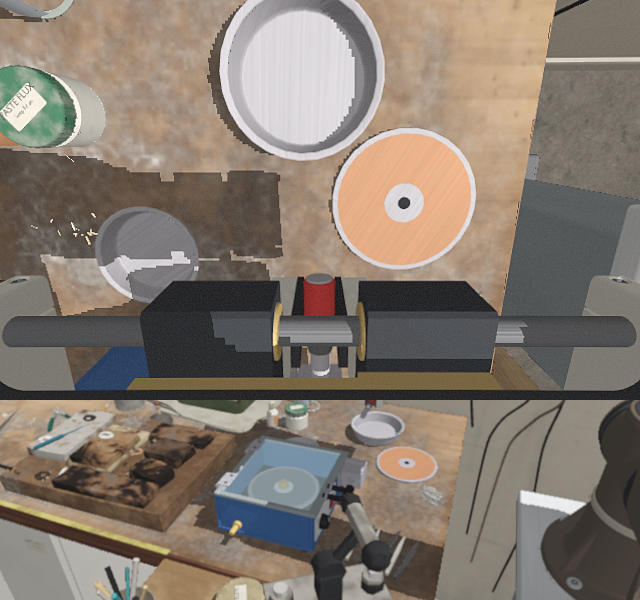

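The pin is held level in the fingers. The dish's outer rim spans columns 220–384 and bottoms out at row 160.

Run:
```python
from h import *
from scipy.optimize import least_squares
w=snap('wrist');o=ctrl.get_obs();print(o['tool_pos'],o['clock'])
pts=[(220,70),(229,107),(246,133),(270,152),(302,160),(335,152),(360,131),(377,104),(384,72),(378,38),(226,40)]
P=np.array([onz(w,*p,.025)[:2] for p in pts]);f=least_squares(lambda c:np.hypot(*(P-c[:2]).T)-c[2],[.46,-.25,.06]);print(f.x,f.fun.round(4))
```

```text
[ 0.45105468 -0.14329201  0.15361446] 4.3667
[ 0.46732282 -0.26448233  0.05966053] [ 0.0006 -0.0002 -0.0003  0.0004  0.0006  0.     -0.0011 -0.0003  0.0006
  0.0003 -0.0007]
```

send_rows(
  plan=[
    [[0.1,-0.0133,0,0,0,0],[0.2,-0.0267,0,0,0,0],[0.3,-0.04,0,0,0,0],[0.4,-0.055,0,0,0,0],[0.4667,-0.055,0,0,0,0],[0.5033,-0.055,0.0667,0,0,0],[0.5033,-0.055,0.1333,0,0,0],[0.5033,-0.055,0.2,0,0,0]],
  ],
)

```text
clock: 5.03
tool_pos: [0.465, -0.295, 0.0894]
orientation: [179.9, 0.0, -90.1]
force: [0.6, -0.3, -0.8]
opening: 0.0152
gripper_force: 29.9
```

In the tool's units: 5.7 cm is 0.19, 5.2 cm is 0.1733.

send_rows(
  plan=[
    [[0,0,0.05,0,0,0],[0,0,0.1,0,0,0],[0,0,0.1433,0,0,0],[0,0,0.1733,0,0,0],[0,0,0.19,0,0,0],[0,0,0.19,0,0,0],[0,0,0.19,0,0,0]],
  ],
)

```text
clock: 5.62
tool_pos: [0.4659, -0.2941, 0.0343]
orientation: [180.0, 0.0, -90.0]
force: [-0.7, 0.1, -1.1]
opening: 0.015
gripper_force: 29.9
```

send_rows(
  plan=[
    [[0,0,0,0,0,0],[0,0,0,0,0,0],[0,0,0,0,0,0],[0,0,0,0,0,0],[0,0,0,0,0,0],[0,0,0,0,0,0],[0,0,0,0,0,0]],
  ],
  fingers=0.28,
)

```text
clock: 6.2
tool_pos: [0.466, -0.294, 0.0345]
orientation: [-180.0, -0.0, -90.0]
force: [-0.6, -0.1, 0.5]
opening: 0.0244
gripper_force: 0.0
```

In the tool's units: -20 cm is -0.6667, -19 cm is -0.6333.

send_rows(
  plan=[
    [[0,0,-0.0333,0,0,0],[0,0,-0.0833,0,0,0],[0,0,-0.1667,0,0,0],[0,0,-0.2667,0,0,0],[0,0,-0.4,0,0,0],[0,0,-0.5333,0,0,0],[-0.1333,0,-0.6333,0,0,0],[-0.2667,0,-0.6667,0,0,0]],
  ],
)

```text
clock: 6.87
tool_pos: [0.4672, -0.2222, 0.2369]
orientation: [-179.7, -0.1, -90.2]
force: [1.6, 0.5, -0.1]
opening: 0.0247
gripper_force: 0.0
```

Run:
```python
from h import *
w=snap('wrist','w3.png');o=ctrl.get_obs();print(o['clock'],o['tool_pos'],o['opening'],o['force'])
```

```text
6.9167 [ 0.46743708 -0.21643766  0.23812078] 0.02492785311817487 [-2.35511017  4.84936749  0.14245104]
```

View pics/w3.png

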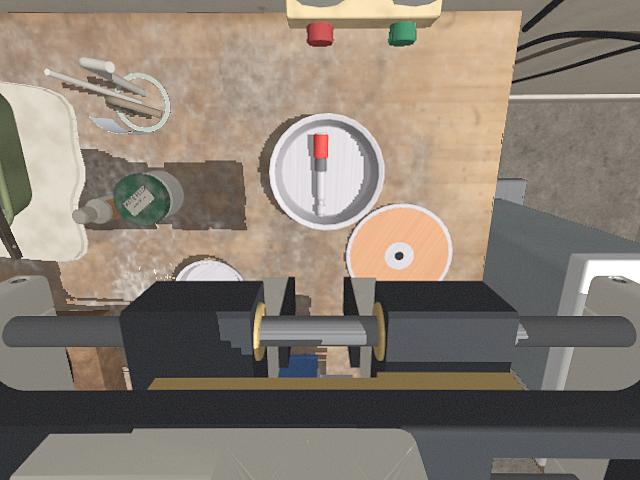

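The pin lies in the large dish, knob at (320,145) and tip at (320,210). Now for the handle.

In the tool's units: -28.9 cm is -0.9633, 3.1 cm is 0.1033.

send_rows(
  plan=[
    [[-0.1333,0.0167,-0.0333,0,0,0],[-0.2667,0.0333,-0.0333,0,0,0],[-0.4,0.05,-0.0333,0,0,0],[-0.5333,0.0667,-0.0333,0,0,0],[-0.6667,0.0833,-0.0333,0,0,0],[-0.8,0.1033,-0.0333,0,0,0],[-0.9333,0.1033,-0.0333,0,0,0],[-0.9633,0.1033,-0.0333,0,0,0]],
  ],
  fingers=0.8,
)

```text
clock: 7.58
tool_pos: [0.4347, 0.0721, 0.2432]
orientation: [-179.9, 0.1, -89.8]
force: [0.2, 0.1, -0.0]
opening: 0.0689
gripper_force: 0.0
```

send_rows(
  plan=[
    [[0,0,0,0,0,0],[0,0,0,0,0,0],[0,0,0,0,0,0],[0,0,0,0,0,0]],
  ],
)

```text
clock: 7.92
tool_pos: [0.4349, 0.067, 0.2422]
orientation: [180.0, -0.0, -90.1]
force: [-0.4, 0.3, -0.8]
opening: 0.0702
gripper_force: 0.0
```

Run:
```python
from h import *
w=snap('wrist','w4.png');o=ctrl.get_obs();print(o['clock'],o['tool_pos'],o['opening'],o['force'])
cv2.imwrite('pics/w4c.png',cv2.resize(cv2.imread('pics/w4.png')[130:330,200:450],None,fx=3,fy=3,interpolation=2))
print(proj(w,(.4354,.081,.093)))
```

```text
7.9667 [0.43494515 0.06690626 0.24215381] 0.07006736369657786 [ 0.99125412  0.1872458  -0.30140588]
[319.65320056 243.26876891]
```

View pics/w4c.png

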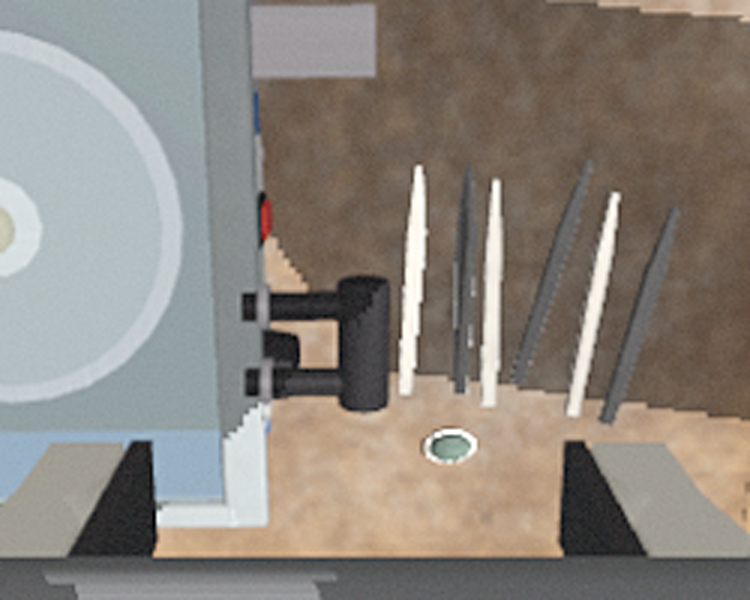

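The handle bar spans crop columns 339–389 and rows 278–410 (image about (321,244)), parallel to the image's vertical. The stone is at crop (450,445), below and nearer the robot.

Run:
```python
from h import *
w=snap('wrist')
f=lambda x,y,z:onz(w,200+x/3,130+y/3,z).round(4)
print('ends',f(364,280,.097),f(364,408,.097),'centre',f(364,344,.099),'stone',f(450,445,.006))
print('cover edge',f(251,100,.092),f(268,525,.092))
o=ctrl.get_obs();print(o['tool_pos'],o['joint_pos'])
```

```text
ends [0.434  0.0613 0.097 ] [0.4339 0.1014 0.097 ] centre [0.434  0.0803 0.099 ] stone [0.3985 0.1531 0.006 ]
cover edge [0.466  0.0102 0.092 ] [0.4647 0.1435 0.092 ]
[0.43498205 0.06695023 0.24212394] [ 3.45867802e+01 -2.16582842e+00 -2.75318564e+01  2.25526091e-04
 -6.46431824e+01 -3.46904771e+01]
```

In the tool's units: -1.4 cm is -0.0467, 1 cm is 0.0333, 56 degrees is 0.4667.

send_rows(
  plan=[
    [[-0.0467,0.0033,0.0333,0,0,0.0583],[-0.0467,0.0033,0.0333,0,0,0.1167],[-0.0467,0.0033,0.0333,0,0,0.175],[-0.0467,0.0033,0.0333,0,0,0.2333],[-0.0467,0.0033,0.0333,0,0,0.2917],[-0.0467,0.0033,0.0333,0,0,0.35],[-0.0467,0.0033,0.0333,0,0,0.4083],[-0.0467,0.0033,0.0333,0,0,0.4667]],
  ],
)

```text
clock: 8.68
tool_pos: [0.434, 0.0811, 0.2321]
orientation: [-180.0, -0.0, -146.4]
force: [0.1, 0.4, -0.2]
opening: 0.0699
gripper_force: 0.0
```

In the tool's units: 34 degrees is 0.2833.

send_rows(
  plan=[
    [[0,0,0,0,0,0.0583],[0,0,0,0,0,0.1167],[0,0,0,0,0,0.175],[0,0,0,0,0,0.2333],[0,0,0,0,0,0.2833],[0,0,0,0,0,0.2833],[0,0,0,0,0,0.2833],[0,0,0,0,0,0.2833]],
  ],
)

```text
clock: 9.35
tool_pos: [0.4341, 0.0816, 0.2321]
orientation: [-180.0, -0.0, -179.8]
force: [0.5, -1.0, -0.2]
opening: 0.0701
gripper_force: 0.0
```

In the tool's units: 13.8 cm is 0.46, 13.4 cm is 0.4467.

send_rows(
  plan=[
    [[0,0,0.1,0,0,0],[0,0,0.2167,0,0,0],[0,0,0.3167,0,0,0],[0,0,0.4,0,0,0],[0,0,0.4467,0,0,0],[0,0,0.46,0,0,0],[0,0,0.46,0,0,0],[0,0,0.46,0,0,0]],
  ],
)

```text
clock: 10.02
tool_pos: [0.4345, 0.0822, 0.0948]
orientation: [180.0, 0.0, -179.9]
force: [-0.2, 0.8, 0.1]
opening: 0.0699
gripper_force: 0.0
```

send_rows(
  plan=[
    [[0,0,0,0,0,0],[0,0,0,0,0,0],[0,0,0,0,0,0],[0,0,0,0,0,0],[0,0,0,0,0,0],[0,0,0,0,0,0],[0,0,0,0,0,0],[0,0,0,0,0,0]],
  ],
  fingers=0,
)

```text
clock: 10.68
tool_pos: [0.4341, 0.0816, 0.0944]
orientation: [-180.0, 0.0, -180.0]
force: [0.4, -3.9, 5.8]
opening: 0.0397
gripper_force: 30.0
```

In the tool's units: -7.03 cm is -0.2343, -6.18 cm is -0.206.

send_rows(
  plan=[
    [[-0.0007,0,-0.024,0,0,0],[-0.003,0,-0.054,0,0,0],[-0.0073,0,-0.0897,0,0,0],[-0.0123,0,-0.119,0,0,0],[-0.0183,0,-0.1483,0,0,0],[-0.026,0,-0.1773,0,0,0],[-0.0347,0,-0.206,0,0,0],[-0.045,0,-0.2343,0,0,0]],
  ],
)

```text
clock: 11.35
tool_pos: [0.4472, 0.0817, 0.1648]
orientation: [-180.0, -0.1, 180.0]
force: [2.1, -3.2, -4.6]
opening: 0.0398
gripper_force: 30.0
```

In the tool's units: -6.14 cm is -0.2047, -5.45 cm is -0.1817.

send_rows(
  plan=[
    [[-0.0113,0,-0.0277,0,0,0],[-0.0237,0,-0.055,0,0,0],[-0.0373,0,-0.0817,0,0,0],[-0.052,0,-0.1077,0,0,0],[-0.068,0,-0.133,0,0,0],[-0.085,0,-0.1577,0,0,0],[-0.103,0,-0.1817,0,0,0],[-0.1223,0,-0.2047,0,0,0]],
  ],
)

```text
clock: 12.02
tool_pos: [0.4844, 0.0819, 0.2265]
orientation: [-180.0, -0.0, 180.0]
force: [-3.5, -3.1, -1.0]
opening: 0.0395
gripper_force: 30.0
```

In the tool's units: -5.55 cm is -0.185, -4.77 cm is -0.159.

send_rows(
  plan=[
    [[-0.02,0,-0.0223,0,0,0],[-0.041,0,-0.0437,0,0,0],[-0.063,0,-0.064,0,0,0],[-0.086,0,-0.0833,0,0,0],[-0.1097,0,-0.102,0,0,0],[-0.134,0,-0.1193,0,0,0],[-0.159,0,-0.1357,0,0,0],[-0.185,0,-0.1507,0,0,0]],
  ],
)

```text
clock: 12.68
tool_pos: [0.5407, 0.0822, 0.2717]
orientation: [180.0, 0.0, -180.0]
force: [-2.3, -0.2, 1.4]
opening: 0.0395
gripper_force: 30.0
```

send_rows(
  plan=[
    [[0,0,0,0,0,0],[0,0,0,0,0,0],[0,0,0,0,0,0],[0,0,0,0,0,0],[0,0,0,0,0,0],[0,0,0,0,0,0],[0,0,0,0,0,0],[0,0,0,0,0,0]],
  ],
)

```text
clock: 13.35
tool_pos: [0.5397, 0.0822, 0.2711]
orientation: [180.0, 0.0, -180.0]
force: [-4.5, 1.5, 3.5]
opening: 0.0399
gripper_force: 30.0
```

Run:
```python
from h import *
a=snap('scene','e.png');b=snap('side','f.png');o=ctrl.get_obs();print(o['clock'],o['tool_pos'],o['opening'],o['force'],o['gripper_force'])
A=cv2.imread('pics/e.png')[180:380,230:430];B=cv2.imread('pics/f.png')[150:350,180:380]
cv2.imwrite('pics/g.png',cv2.resize(np.hstack([A,B]),None,fx=2,fy=2,interpolation=2))
# predicted front corners at 60
for th in (55,60,65):
    c,s=np.cos(np.radians(th)),np.sin(np.radians(th));x,z=.6405-.176*c+.002*s,.09+.176*s+.002*c
    print(th,[(2*(proj(a,(x,y,z))-[230,180])).round().tolist() for y in(-.04,.144)],[(2*(proj(b,(x,y,z))-[180,150])+[400,0]).round().tolist() for y in(-.04,.144)])
```

```text
13.45 [0.53970519 0.08219535 0.27108994] 0.03960371204625494 [-4.22543139  2.75405074  3.50606423] 29.992590844631195
55 [[217.0, 69.0], [250.0, 204.0]] [[656.0, 45.0], [563.0, 150.0]]
60 [[204.0, 64.0], [236.0, 199.0]] [[641.0, 34.0], [546.0, 137.0]]
65 [[190.0, 59.0], [220.0, 195.0]] [[626.0, 24.0], [527.0, 125.0]]
```

View pics/g.png

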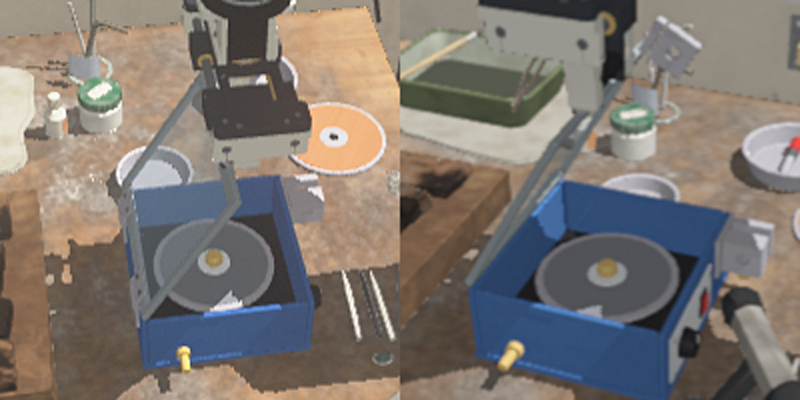

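The cover stands at about 60°: TCP geometry gives 60.1°, and the front-left corner at (240,205) in the scene half and about (548,140) in the side half fits. The pin is still in the dish and the handle is held at 30 N.

```bash
python3 -c "
from plant import ctrl
print(ctrl.close_job())"
```

```text
the job is handed in; nothing more can be done
None
```

I pulled the lock pin and put it in the larger steel dish, then raised the cover to about 60° (60.1° by arm position). The job was handed in at about 13.5 s with the gripper still holding the handle, and the disc, pot, bottle and stone were not touched.

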